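# Rack the painted dolls in row order

### The job

Move the four painted wooden dolls from their coloured dishes into the four recesses of the dark carrying rack, keeping their order along the row: the doll that starts furthest to the robot's left goes into the recess at the end with the yellow button, its neighbour into the next recess, and so on to the far end. Leave every doll standing upright on the floor of its recess, and do not knock any doll over on the way.

Things in the scene. Friction and masses are not known exactly. Their poses are not given: they have to be found in the camera images.
- red_mid (a point): Centre (half-way up, 42 mm above the foot) of the turned wooden doll with a red cap on its head and a red band low on its body. Loose, round, upright, z up, about 70 g. 84 mm tall: straight body 40 mm across up to 52 mm from the foot, then shoulder and 34 mm head. Grip the body from above at this centre or up to 6 mm higher; the head fits between the fingers.
- blue_mid (a point): Centre (half-way up, 42 mm above the foot) of the turned wooden doll with a blue cap on its head and a blue band low on its body. Loose, round, upright, z up, about 70 g. 84 mm tall: straight body 40 mm across up to 52 mm from the foot, then shoulder and 34 mm head. Grip the body from above at this centre or up to 6 mm higher; the head fits between the fingers.
- green_mid (a point): Centre (half-way up, 42 mm above the foot) of the turned wooden doll with a green cap on its head and a green band low on its body. Loose, round, upright, z up, about 70 g. 84 mm tall: straight body 40 mm across up to 52 mm from the foot, then shoulder and 34 mm head. Grip the body from above at this centre or up to 6 mm higher; the head fits between the fingers.
- white_mid (a point): Centre (half-way up, 42 mm above the foot) of the turned wooden doll with a white cap on its head and a white band low on its body. Loose, round, upright, z up, about 70 g. 84 mm tall: straight body 40 mm across up to 52 mm from the foot, then shoulder and 34 mm head. Grip the body from above at this centre or up to 6 mm higher; the head fits between the fingers.
- seat_red: Fixed red round dish, 68 mm across, 11 mm high, where the red doll stands at the start. Origin: centre of its underside, on a 10 mm high plywood board; its floor is 5 mm higher, rim 5 mm wide. The four dishes form a row 80 mm apart, in any order, nearer or farther than the rack, turned up to 12 degrees; y runs along the row to the robot's left, x across it, away from the robot.
- seat_blue: Fixed blue round dish, 68 mm across, 11 mm high, where the blue doll stands at the start. Origin: centre of its underside, on a 10 mm high plywood board; its floor is 5 mm higher, rim 5 mm wide. The four dishes form a row 80 mm apart, in any order, nearer or farther than the rack, turned up to 12 degrees; y runs along the row to the robot's left, x across it, away from the robot.
- seat_green: Fixed green round dish, 68 mm across, 11 mm high, where the green doll stands at the start. Origin: centre of its underside, on a 10 mm high plywood board; its floor is 5 mm higher, rim 5 mm wide. The four dishes form a row 80 mm apart, in any order, nearer or farther than the rack, turned up to 12 degrees; y runs along the row to the robot's left, x across it, away from the robot.
- seat_white: Fixed white round dish, 68 mm across, 11 mm high, where the white doll stands at the start. Origin: centre of its underside, on a 10 mm high plywood board; its floor is 5 mm higher, rim 5 mm wide. The four dishes form a row 80 mm apart, in any order, nearer or farther than the rack, turned up to 12 degrees; y runs along the row to the robot's left, x across it, away from the robot.
- rack: Fixed dark wooden carrying rack, 90 x 380 x 20 mm, turned up to 7 degrees. Origin at the centre of its underside; y axis along its length to the robot's left, x across it away from the robot. Four round recesses 61 mm wide and 10 mm deep (floor 10 mm above the origin) at y = +120, +40, -40, -120 mm, x = 0.
- marker: Yellow round button, 24 mm across, 10 mm high, fixed on top of the rack at one of its two ends (173 mm from the rack's centre along its length; the other end has a dark wooden one). Either end. Origin at the centre of its underside.
Things that resemble listed ones, but are neither listed nor needed, are in the scene too. Leave any pink or turquoise look-alike of the part that bears red_mid alone.

How it is judged:
By the outcome, as a careful person would: the job done as asked, in the order asked, and still so for the second after the job is handed in, with the robot touching nothing.
It also fails if it takes over 96 s, if anything falls off the work surface, if the arm or the gripper's body presses on something with over 40 N, if the wrist force passes 120 N, or if a joint passes its speed limit or range.

### The arm

A 7-joint arm with a two-finger parallel gripper is mounted at the origin on the work surface. World frame = base frame: x ahead of the robot, y to its left, z up, the work surface at z = 0. Lengths are in m, angles in degrees, forces in N, time in s.
With the tool pointing down it reaches from about 0.35 to 0.9 m from the base axis. Payload 8.1 kg.
Tool frame: the origin (TCP) lies on the centre line of the jaws, within the pads' length; the fingertips stand 25 mm ahead of it and the grasp point (between the pads) lies 6 mm ahead of it; z points along the fingers, y is the line along which they close (so a half turn about z gives the same grasp; the last joint's range is limited). The gripper opens to 92 mm and grips with 3 to 60 N. Pads are 19 mm wide; open, the fingers measure 130 mm over their backs; the gripper's body (75 mm by 190 mm) begins 47 mm behind the grasp point.
Start: joints at [70.325, 24.895, 1.432, 90.138, -0.665, 64.973, -4.303], TCP at [0.149, -0.607, 0.252] pointing down, gripper open.
Joint ranges: [-149.89, 149.89], [-25.12, 119.58], [-72.63, 75.52], [4.76, 147.25], [-75.54, 255.54], [6.69, 114.76], [-157.13, 157.13]. Speed limits (degrees/s): [127.2, 127.2, 172.46, 172.46, 180, 180, 180].

### API

Orientations are given as a 3x3 rotation matrix whose columns are the frame's x, y, z axes.
In Python, from workcell import manip, capture gives the robot as it stands.
- The arm moves only by the tool move_arm, never from a script. Its arguments are lists of equal length, an entry for each row: "travel": the shift along the tool's x, y, z in mm, a list of three; "dr": the turn, a rotation vector about the tool's x, y, z in rad, a list of three; "hand": the opening, from 0 (shut) to 1 (fully open). A call has exactly 8 rows; each row shifts and turns the commanded pose from where the row before left it, along the tool's axes as they then stand; what a row does not reach is not made up. A row lasts 1/8 s, in which the tool goes at most 62.5 mm and 10.7 degrees, less where a joint would pass 70% of its speed; a pose out of reach is approached as far as the arm can. A call with a gripper value outside its range is refused whole. The fingers move at their own pace and stop on an object; "grip_force" is the grip in N (left out, the last holds). Time passes only in rows, so rows that do not move let the fingers close, or fill a call up. It gives the time, the measured TCP pose, the force, the opening and the grip force at its end, in the units of the state.
- manip.sense(): the state, without advancing time (a new reading comes with each control period).
- capture(name): name is "scene" or "top" or "wrist"; returns a dict with "img" (480x640x3 uint8, red, green, blue), "depth" (480x640 float32, m along the optical axis (not along the pixel's ray), 0 where there is no reading), "K" (3x3 intrinsics, pixels), "extrinsics" (4x4, takes a point from world to camera coordinates). Camera axes: x right, y down, z forward; pixel columns grow to the right and rows downward; lengths in m; the calibration is good to about 2 mm. The wrist camera is an equidistant fisheye: a pixel r from the principal point sees the ray r / f radians off the axis. A picture is of the moment at which its call begins.
- manip.sign_off(): hands the job in; it is judged then, once.
The state is a dict: "clock": time; "joint_pos": joint angles; "joint_velocities": joint speeds; "effort": joint torques, N m; "eef_pos": TCP position; "tool_rot": TCP orientation; "ft_force": force on the tool from outside, world axes, zero at the start; "wrist_torque": the same for the moment, N m; "grip_width": finger opening in m; "gripper_force": force on a finger pad.
Only numpy, scipy, OpenCV 4.12 (cv2) and the standard library are available. Lean on these libraries where they do the work, as an engineer would, in place of code of your own. Each camera call takes 0.05 s, during which the arm holds its last target. There are 200 camera calls.

## Working session

There is one attempt and no reset: what is moved stays moved. The work goes in short steps, Python scripts to look and compute and a tool call to move; the robot and the scene stay as the last step left them, time stands still between calls to the robot, and variables do not carry over. Pictures are saved under pics/ and viewed, at most 14 in all, crops included, and the job is handed in when it is done.

Besides the shell and the picture viewer there is one more tool, called after "Call:" as name(argument=value, ...), one argument or row to a line, values as JSON. move_arm: Moves the arm, as the interface text tells. Its arguments: {"type":"object","properties":{"travel":{"type":"array","items":{"type":"array","items":{"type":"number"}}},"dr":{"type":"array","items":{"type":"array","items":{"type":"number"}}},"hand":{"type":"array","items":{"type":"number"}},"grip_force":{"type":"number"}},"required":["travel","dr","hand"]}

```bash
mkdir -p pics; ls
python3 - <<'E'
from workcell import manip, capture
import cv2, numpy as np
for n in ("scene","top"):
    c=capture(n); cv2.imwrite(f"pics/{n}0.png",c["img"][:,:,::-1]); np.savez(f"{n}0.npz",**c)
    print(n,c["K"].tolist(),np.round(c["extrinsics"],3).tolist())
s=manip.sense(); print(s)
E
```

```text
pics
scene [[594.4471303365751, 0.0, 320.3587435384189], [0.0, 594.4471303365751, 237.88193507018957], [0.0, 0.0, 1.0]] [[0.471, 0.882, -0.009, -0.235], [0.663, -0.361, -0.655, -0.263], [-0.581, 0.303, -0.755, 1.193], [0.0, 0.0, 0.0, 1.0]]
top [[484.2890128057922, 0.0, 322.9962672881442], [0.0, 484.2890128057922, 246.3149497512602], [0.0, 0.0, 1.0]] [[-0.015, -1.0, 0.012, 0.013], [-0.999, 0.015, -0.041, 0.482], [0.041, -0.012, -0.999, 0.801], [0.0, 0.0, 0.0, 1.0]]
{'clock': 0.1, 'joint_pos': array([70.32637017, 24.93612537,  1.43113554, 90.18399923, -0.66460143,
       64.97511389, -4.30209422]), 'joint_velocities': array([ 0.0425844 , -0.03648332,  0.06615004, -0.05156928,  0.05733504,
        0.06105742,  0.03954477]), 'effort': array([ 2.84026399e-03, -6.69128823e+01,  9.88118649e-01, -3.15145576e+01,
       -6.04369864e-02,  3.75125441e-02,  5.37027319e-06]), 'eef_pos': array([ 0.14887495, -0.60655993,  0.25098299]), 'tool_rot': array([[ 9.71168765e-01,  2.38392497e-01, -4.96753599e-04],
       [ 2.38392973e-01, -9.71167717e-01,  1.43359212e-03],
       [-1.40673454e-04, -1.51068246e-03, -9.99998849e-01]]), 'ft_force': array([-0.08014871,  0.16218371, -0.52613731]), 'wrist_torque': array([-0.01982201, -0.02252217, -0.03212535]), 'gripper_force': 0.0, 'grip_width': 0.09165578165283192}
```

View pics/top0.png

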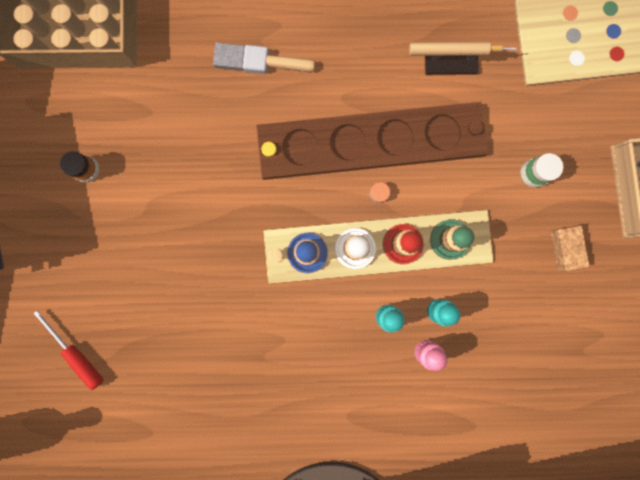

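View pics/scene0.png

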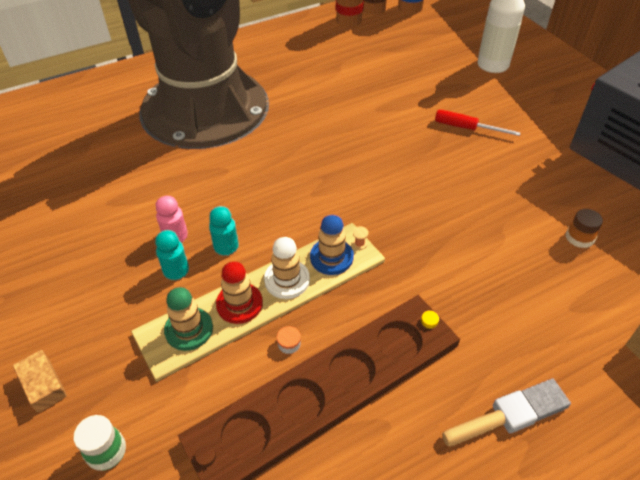

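The top view shows the row from left to right: blue (307,250), white (356,246), red (408,242), green (458,238). The rack lies above it with the yellow button at its left end (269,149) and recesses at about (302,147), (349,142), (396,138) and (444,133).

Things that could be taken for the dolls:
- Teal look-alikes at (390,318) and (444,313), and a pink one at (431,356).
- A white/green jar at (543,170).
- An orange cap at (380,192).
- A peg on the board at (280,256).

I choose the four banded dolls standing in the dishes, since they match the description.

```bash
cat > h.py <<'E'
import cv2, numpy as np
def ray(c,uv,z):
    E=c["extrinsics"];R,t=E[:3,:3],E[:3,3];o=-R.T@t
    d=R.T@np.linalg.inv(c["K"])@np.array([uv[0],uv[1],1.]);return o+d*(z-o[2])/d[2]
def cloud(c):
    v,u=np.mgrid[:480,:640];p=np.stack([u,v,np.ones_like(u)],-1).reshape(-1,3)@np.linalg.inv(c["K"]).T*c["depth"].reshape(-1,1)
    E=c["extrinsics"];return ((p-E[:3,3])@E[:3,:3]).reshape(480,640,3)
E
python3 - <<'E'
from h import *
T=dict(np.load("top0.npz"));S=dict(np.load("scene0.npz"))
P=cloud(T)
for n,uv in dict(blue=(307,250),white=(356,246),red=(408,242),green=(458,238),teal=(390,318),orange=(380,192)).items():
    u,v=uv;q=P[v-22:v+22,u-22:u+22].reshape(-1,3);zm=np.percentile(q[:,2],99);k=q[q[:,2]>zm-.02]
    print(n,"ztop %.3f"%zm,np.round(k.mean(0),4),len(k),np.round((k.max(0)+k.min(0))/2,4))
h=cv2.cvtColor(T["img"],cv2.COLOR_RGB2HSV)
def blob(m,box):
    z=np.zeros_like(m);x0,y0,x1,y1=box;z[y0:y1,x0:x1]=m[y0:y1,x0:x1]
    return max(cv2.findContours(z,0,2)[0],key=cv2.contourArea)
y=blob(cv2.inRange(h,(22,150,120),(35,255,255)),(255,135,285,165));M=cv2.moments(y)
b=ray(T,(M["m10"]/M["m00"],M["m01"]/M["m00"]),.03);print("button",b)
# rack outline: dark pixels
r=blob(cv2.inRange(T["img"],(30,10,5),(125,70,60)),(245,90,505,190));rc=cv2.minAreaRect(r);bx=cv2.boxPoints(rc);print(rc)
w=np.array([ray(T,p,.02) for p in bx]);print(np.round(w,4),w.mean(0))
# rack top by depth
m=((P[...,2]>.014)&(P[...,2]<.026)).astype(np.uint8)*255
r2=blob(m,(245,90,505,190));rc=cv2.minAreaRect(r2);print(rc);w=np.array([ray(T,p,.02) for p in cv2.boxPoints(rc)]);print(np.round(w,4),w.mean(0))
im=T["img"][90:290,240:510,::-1].copy();cv2.drawContours(im,[np.int32(bx-[240,90])],0,(255,255,255),1)
cv2.imwrite("pics/crop.png",cv2.resize(im,None,fx=2.9,fy=2.9,interpolation=2))
E
```

```text
blue ztop 0.099 [0.4713 0.032  0.1123] 389 [0.4688 0.032  0.4504]
white ztop 0.099 [ 0.4777 -0.0455  0.1012] 383 [ 0.472  -0.0236  0.4502]
red ztop 0.099 [ 0.4832 -0.1216  0.1107] 383 [ 0.4752 -0.0634  0.4502]
green ztop 0.099 [ 0.4895 -0.1997  0.1062] 396 [ 0.4784 -0.1033  0.4499]
teal ztop 0.084 [ 0.3669 -0.0954  0.0982] 378 [ 0.3987 -0.05    0.4434]
orange ztop 0.021 [ 0.5686 -0.0878  0.0333] 400 [ 0.5306 -0.0573  0.4108]
button [0.64391375 0.09338163 0.03      ]
((291.635498046875, 143.80853271484375), (32.76886749267578, 37.63802719116211), 17.927921295166016)
[[0.6328 0.0908 0.02  ]
 [0.6929 0.0709 0.02  ]
 [0.6752 0.0191 0.02  ]
 [0.6152 0.0392 0.02  ]] [0.65405534 0.0549872  0.02      ]
((371.084716796875, 139.81883239746094), (54.46794891357422, 226.9269256591797), 84.0938491821289)
[[ 0.6874  0.115   0.02  ]
 [ 0.7226 -0.2642  0.02  ]
 [ 0.6306 -0.271   0.02  ]
 [ 0.5963  0.1065  0.02  ]] [ 0.65924975 -0.07842452  0.02      ]
```

View pics/crop.png

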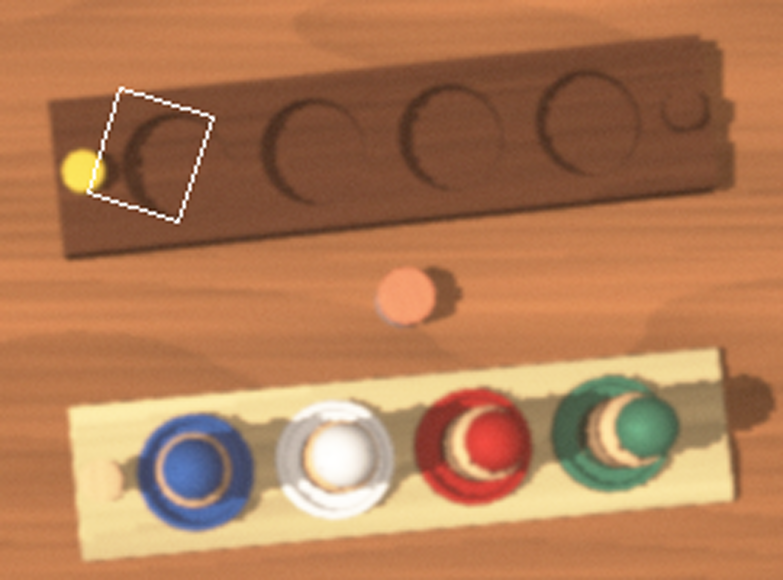

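The crop confirms the order blue (190,465), white (340,455), red (490,440), green (645,425), with the yellow button on the rack's left end. The depth rectangle gives the rack's centre and agrees with the button to 1 mm. Next I clean up the doll positions and work out the targets.

Run:
```python
from h import *
from workcell import manip
T=dict(np.load("top0.npz"));P=cloud(T);S=dict(np.load("scene0.npz"));Q=cloud(S)
D=[]
for n,uv,sv in [("blue",(307,250),(332,226)),("white",(356,246),(285,248)),("red",(408,242),(233,273)),("green",(458,238),(179,299))]:
    u,v=uv;q=P[v-22:v+22,u-22:u+22].reshape(-1,3);k=q[(q[:,2]>.078)&(q[:,2]<.104)]
    k=k[np.linalg.norm(k[:,:2]-np.median(k[:,:2],0),axis=1)<.025]
    lo,hi=np.percentile(k,2,0),np.percentile(k,98,0);print(n,np.round(k.mean(0),4),np.round((lo+hi)/2,4),np.round(hi-lo,4)); 
    u,v=sv;print("  scene head ray z=.085:",np.round(ray(S,sv,.085),4));D.append(k.mean(0)[:2])
D=np.array(D);d=D[0]-D[3];print("row dir deg",np.degrees(np.arctan2(-d[0],d[1])),np.linalg.norm(d)/3)
c=np.array([.6592,-.0784]);a=np.radians(5.3);y=np.array([-np.sin(a),np.cos(a)])
for s in(.12,.04,-.04,-.12):print("recess",np.round(c+s*y,4))
```

```text
blue [0.4719 0.0324 0.0937] [0.472  0.0327 0.0913] [0.0289 0.0288 0.0155]
  scene head ray z=.085: [0.4726 0.0335 0.085 ]
white [ 0.4779 -0.0461  0.0936] [ 0.4781 -0.0466  0.0914] [0.0296 0.0297 0.0147]
  scene head ray z=.085: [ 0.4775 -0.0448  0.085 ]
red [ 0.484  -0.1249  0.0936] [ 0.484  -0.1258  0.0909] [0.03   0.0284 0.0155]
  scene head ray z=.085: [ 0.4836 -0.1265  0.085 ]
green [ 0.4902 -0.2036  0.0933] [ 0.4904 -0.205   0.0902] [0.0301 0.0285 0.0174]
  scene head ray z=.085: [ 0.4896 -0.2057  0.085 ]
row dir deg 4.420541241878436 0.07890313412825578
recess [0.6481 0.0411]
recess [ 0.6555 -0.0386]
recess [ 0.6629 -0.1182]
recess [ 0.6703 -0.1979]
```

Call:
move_arm(
  travel=[
    [48.6, -35.2, 0],
    [54, -26.1, 0],
    [57.8, -16.2, 0],
    [59.7, -5.9, 0],
    [59.8, 4.8, 0],
    [58, 15.2, 0],
    [54.5, 25.2, 0],
    [49.2, 34.3, 0],
  ],
  dr=[
    [0, 0, -0.1767],
    [0, 0, -0.1767],
    [0, 0, -0.1767],
    [0, 0, -0.1767],
    [0, 0, -0.1767],
    [0, 0, -0.1767],
    [0, 0, -0.1767],
    [0, 0, -0.1767],
  ],
  hand=[1, 1, 1, 1, 1, 1, 1, 1],
  grip_force=20,
)

```text
clock: 1.1
eef_pos: [0.4601, -0.2392, 0.2516]
tool_rot: [[-0.089, 0.996, -0.0], [0.996, 0.089, -0.0], [-0.0, -0.0, -1.0]]
ft_force: [0.2, -1.0, -0.6]
grip_width: 0.0915
gripper_force: 0.0
```

```bash
cat > d.py <<'E'
import sys,numpy as np
from workcell import manip
# python3 d.py x y z [yaw of tool y, deg]: remaining shift in tool axes (mm) and tool-z turn (rad)
def go():
    t=np.array([float(a) for a in sys.argv[1:4]]);yaw=float(sys.argv[4]) if len(sys.argv)>4 else 5.
    s=manip.sense();R=s["tool_rot"];p=s["eef_pos"]
    now=np.degrees(np.arctan2(R[1,1],R[0,1]))
    print("t",s["clock"],"p",np.round(p,4),"yaw",round(now,2),"tilt",np.round(R[:2,2],4),"w",round(s["grip_width"],4),"f",round(s["gripper_force"],1),"ft",np.round(s["ft_force"],1),"j",np.round(s["joint_pos"],0))
    print("shift mm",np.round(R.T@(t-p)*1000,1),"dz",round(-np.radians(yaw-now),4))
go()
E
python3 d.py .490 -.205 .14
```

```text
t 1.1 p [ 0.4601 -0.2392  0.2516] yaw 5.1 tilt [-0.0001 -0.0002] w 0.0915 f 0.0 ft [ 0.2 -1.  -0.6] j [ 42.  17. -26. 103.   9.  61.  18.]
shift mm [ 31.4  32.9 111.6] dz 0.0018
```

Call:
move_arm(
  travel=[
    [15.7, 16.5, 0],
    [15.7, 16.4, 0],
    [0, 0, 37],
    [0, 0, 37],
    [0, 0, 37.6],
    [0, 0, 0],
    [0, 0, 0],
    [0, 0, 0],
  ],
  dr=[
    [0, 0, 0],
    [0, 0, 0],
    [0, 0, 0],
    [0, 0, 0],
    [0, 0, 0],
    [0, 0, 0],
    [0, 0, 0],
    [0, 0, 0],
  ],
  hand=[1, 1, 1, 1, 1, 1, 1, 1],
)

```text
clock: 2.1
eef_pos: [0.4904, -0.207, 0.1417]
tool_rot: [[-0.083, 0.997, 0.002], [0.997, 0.083, -0.001], [-0.001, 0.002, -1.0]]
ft_force: [0.2, 0.0, 0.1]
grip_width: 0.0917
gripper_force: 0.0
```

```bash
python3 d.py .490 -.205 .067
python3 - <<'E'
from workcell import capture
import cv2
c=capture("wrist");cv2.imwrite("pics/w1.png",c["img"][:,:,::-1])
E
```

```text
t 2.1 p [ 0.4904 -0.207   0.1417] yaw 4.78 tilt [ 0.0024 -0.001 ] w 0.0917 f 0.0 ft [0.2 0.  0.1] j [ 36.  26. -25. 109.  14.  48.   8.]
shift mm [ 2.1 -0.4 74.7] dz -0.0039
```

View pics/w1.png

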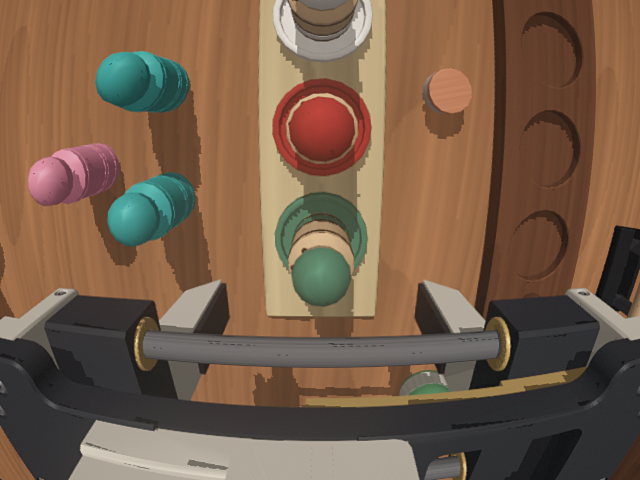

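The wrist view shows the green doll's cap at (321,276), centred between the open fingers at about (215,300) and (440,300). Nothing stands in the fingers' way, so I descend and grip.

Call:
move_arm(
  travel=[
    [2.1, 0, 25],
    [0, 0, 25],
    [0, 0, 24.7],
    [0, 0, 0],
    [0, 0, 0],
    [0, 0, 0],
    [0, 0, 0],
    [0, 0, 0],
  ],
  dr=[
    [0, 0, 0],
    [0, 0, 0],
    [0, 0, 0],
    [0, 0, 0],
    [0, 0, 0],
    [0, 0, 0],
    [0, 0, 0],
    [0, 0, 0],
  ],
  hand=[1, 1, 1, 1, 1, 0, 0, 0],
  grip_force=15,
)

```text
clock: 3.15
eef_pos: [0.4894, -0.2048, 0.0658]
tool_rot: [[-0.083, 0.997, 0.001], [0.997, 0.083, -0.0], [-0.0, 0.001, -1.0]]
ft_force: [-0.1, 0.7, -0.3]
grip_width: 0.0662
gripper_force: 0.0
```

```bash
python3 d.py .6703 -.1979 .130
```

```text
t 3.15 p [ 0.4894 -0.2048  0.0658] yaw 4.78 tilt [ 0.0005 -0.0003] w 0.0662 f 0.0 ft [-0.1  0.7 -0.3] j [ 33.  32. -22. 113.  18.  39.   4.]
shift mm [ -8.3 180.8 -64.1] dz -0.0039
```

Call:
move_arm(
  travel=[
    [0, 0, 0],
    [0, 0, 0],
    [0, 0, 0],
    [0, 0, 0],
    [0, 0, 0],
    [0, 0, 0],
    [0, 0, -20],
    [0, 0, -45],
  ],
  dr=[
    [0, 0, 0],
    [0, 0, 0],
    [0, 0, 0],
    [0, 0, 0],
    [0, 0, 0],
    [0, 0, 0],
    [0, 0, 0],
    [0, 0, 0],
  ],
  hand=[0, 0, 0, 0, 0, 0, 0, 0],
)

```text
clock: 4.15
eef_pos: [0.4878, -0.2042, 0.1295]
tool_rot: [[-0.084, 0.996, -0.004], [0.997, 0.084, 0.002], [0.002, -0.004, -1.0]]
ft_force: [1.1, -0.2, -0.3]
grip_width: 0.0394
gripper_force: 15.0
```

```bash
python3 d.py .6703 -.1979 .130
```

```text
t 4.15 p [ 0.4878 -0.2042  0.1295] yaw 4.79 tilt [-0.0041  0.0016] w 0.0394 f 15.0 ft [ 1.1 -0.2 -0.3] j [ 35.  27. -25. 110.  15.  47.   8.]
shift mm [ -8.9 182.4  -1.2] dz -0.0036
```

Call:
move_arm(
  travel=[
    [-1.8, 25, 0],
    [-1.8, 45, 0],
    [-1.8, 45, 0],
    [-1.8, 45, 0],
    [-1.7, 22.4, 0],
    [0, 0, 0],
    [0, 0, 15],
    [0, 0, 15],
  ],
  dr=[
    [0, 0, 0],
    [0, 0, 0],
    [0, 0, 0],
    [0, 0, 0],
    [0, 0, -0.0036],
    [0, 0, 0],
    [0, 0, 0],
    [0, 0, 0],
  ],
  hand=[0, 0, 0, 0, 0, 0, 0, 0],
)

```text
clock: 5.15
eef_pos: [0.6704, -0.1988, 0.0991]
tool_rot: [[-0.086, 0.996, -0.001], [0.996, 0.086, -0.0], [-0.0, -0.001, -1.0]]
ft_force: [-0.1, 0.1, -0.5]
grip_width: 0.0392
gripper_force: 15.0
```

```bash
python3 d.py .6703 -.1979 .062
python3 - <<'E'
from workcell import capture
import cv2
c=capture("scene");cv2.imwrite("pics/s1.png",c["img"][:,:,::-1])
E
```

```text
t 5.15 p [ 0.6704 -0.1988  0.0991] yaw 4.96 tilt [-0.0014 -0.0004] w 0.0392 f 15.0 ft [-0.1  0.1 -0.5] j [ 25.  42. -22.  86.  17.  56.   4.]
shift mm [ 0.9  0.1 37.1] dz -0.0007
```

View pics/s1.png

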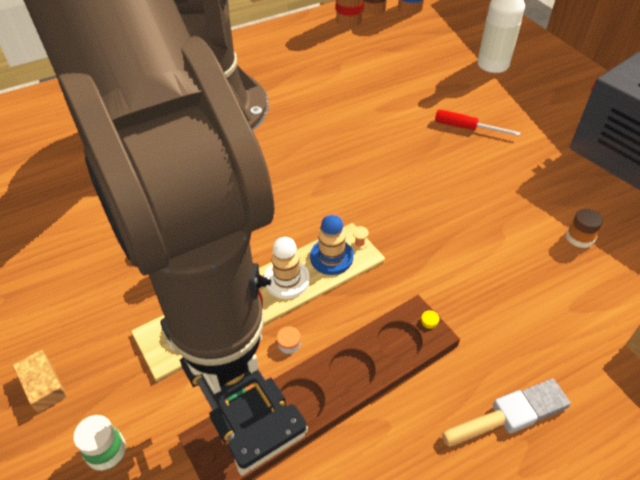

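The gripper, around (260,430), is over the rack's far recess, and the white and blue dolls still stand at (285,265) and (332,240). I lower, release and rise.

Call:
move_arm(
  travel=[
    [0.9, 0, 14],
    [0, 0, 14],
    [0, 0, 8.5],
    [0, 0, 0],
    [0, 0, 0],
    [0, 0, 0],
    [0, 0, 0],
    [0, 0, 0],
  ],
  dr=[
    [0, 0, 0],
    [0, 0, 0],
    [0, 0, 0],
    [0, 0, 0],
    [0, 0, 0],
    [0, 0, 0],
    [0, 0, 0],
    [0, 0, 0],
  ],
  hand=[0, 0, 0, 0, 0, 0.6, 1, 1],
)

```text
clock: 6.2
eef_pos: [0.6719, -0.1974, 0.0642]
tool_rot: [[-0.087, 0.996, 0.0], [0.996, 0.087, -0.0], [-0.0, 0.0, -1.0]]
ft_force: [0.5, -0.2, 0.6]
grip_width: 0.0646
gripper_force: 0.0
```

Call:
move_arm(
  travel=[
    [0, 0, 0],
    [0, 0, 0],
    [0, 0, 0],
    [0, 0, -20],
    [0, 0, -40],
    [0, 0, -30],
    [0, 0, 0],
    [0, 0, 0],
  ],
  dr=[
    [0, 0, 0],
    [0, 0, 0],
    [0, 0, 0],
    [0, 0, 0],
    [0, 0, 0],
    [0, 0, 0],
    [0, 0, 0],
    [0, 0, 0],
  ],
  hand=[1, 1, 1, 1, 1, 1, 1, 1],
)

```text
clock: 7.2
eef_pos: [0.6716, -0.1974, 0.1544]
tool_rot: [[-0.087, 0.996, 0.0], [0.996, 0.087, -0.0], [-0.0, 0.0, -1.0]]
ft_force: [-0.8, -0.3, -0.7]
grip_width: 0.0917
gripper_force: 0.0
```

```bash
python3 d.py .4838 -.1255 .15
python3 - <<'E'
from workcell import capture
import cv2
c=capture("wrist");cv2.imwrite("pics/w2.png",c["img"][:,:,::-1])
E
```

```text
t 7.2 p [ 0.6716 -0.1974  0.1544] yaw 4.99 tilt [ 0.0003 -0.0003] w 0.0917 f 0.0 ft [-0.8 -0.3 -0.7] j [ 26.  39. -23.  83.  16.  61.   5.]
shift mm [  88.  -180.8    4.3] dz -0.0002
```

View pics/w2.png

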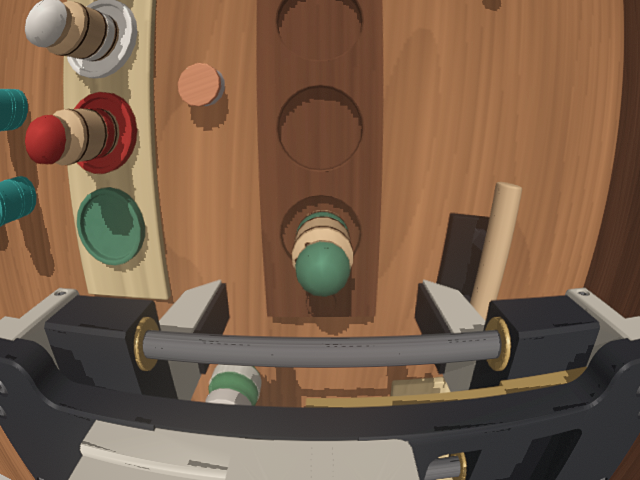

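The wrist view shows green upright in the far recess, with its cap at (322,268). Red is next.

Call:
move_arm(
  travel=[
    [14, -30, 0],
    [26, -55, 0],
    [26, -55, 0],
    [22, -40.8, 0],
    [0, 0, 0],
    [0, 0, 0],
    [0, 0, 20],
    [0, 0, 20],
  ],
  dr=[
    [0, 0, 0],
    [0, 0, 0],
    [0, 0, 0],
    [0, 0, 0],
    [0, 0, 0],
    [0, 0, 0],
    [0, 0, 0],
    [0, 0, 0],
  ],
  hand=[1, 1, 1, 1, 1, 1, 1, 1],
)

```text
clock: 8.25
eef_pos: [0.4854, -0.126, 0.1133]
tool_rot: [[-0.086, 0.996, 0.001], [0.996, 0.086, 0.0], [0.0, 0.001, -1.0]]
ft_force: [0.8, -0.1, -0.2]
grip_width: 0.0917
gripper_force: 0.0
```

```bash
python3 d.py .4838 -.1255 .067
```

```text
t 8.25 p [ 0.4854 -0.126   0.1133] yaw 4.95 tilt [0.0011 0.0001] w 0.0917 f 0.0 ft [ 0.8 -0.1 -0.2] j [ 28.  26. -25. 115.  16.  43.  -2.]
shift mm [ 0.6 -1.6 46.3] dz -0.0009
```

Call:
move_arm(
  travel=[
    [0.6, -1.6, 20],
    [0, 0, 20],
    [0, 0, 6.3],
    [0, 0, 0],
    [0, 0, 0],
    [0, 0, 0],
    [0, 0, 0],
    [0, 0, 0],
  ],
  dr=[
    [0, 0, 0],
    [0, 0, 0],
    [0, 0, 0],
    [0, 0, 0],
    [0, 0, 0],
    [0, 0, 0],
    [0, 0, 0],
    [0, 0, 0],
  ],
  hand=[1, 1, 1, 1, 0, 0, 0, 0],
)

```text
clock: 9.25
eef_pos: [0.4823, -0.1251, 0.0678]
tool_rot: [[-0.087, 0.996, 0.0], [0.996, 0.087, -0.0], [-0.0, 0.0, -1.0]]
ft_force: [-0.2, -0.2, 0.2]
grip_width: 0.0562
gripper_force: 0.0
```

Call:
move_arm(
  travel=[
    [0, 0, 0],
    [0, 0, 0],
    [0, 0, 0],
    [0, 0, 0],
    [0, 0, 0],
    [0, 0, -20],
    [0, 0, -45],
    [0, 0, 0],
  ],
  dr=[
    [0, 0, 0],
    [0, 0, 0],
    [0, 0, 0],
    [0, 0, 0],
    [0, 0, 0],
    [0, 0, 0],
    [0, 0, 0],
    [0, 0, 0],
  ],
  hand=[0, 0, 0, 0, 0, 0, 0, 0],
)

```text
clock: 10.25
eef_pos: [0.484, -0.1251, 0.1352]
tool_rot: [[-0.087, 0.996, 0.005], [0.996, 0.087, -0.001], [-0.001, 0.005, -1.0]]
ft_force: [0.0, -0.3, -0.6]
grip_width: 0.0396
gripper_force: 15.0
```

```bash
python3 d.py .6629 -.1182 .13
```

```text
t 10.25 p [ 0.484  -0.1251  0.1352] yaw 4.99 tilt [ 0.0048 -0.0011] w 0.0396 f 15.0 ft [ 0.  -0.3 -0.6] j [ 29.  24. -26. 114.  15.  45.  -1.]
shift mm [ -8.7 178.8   6. ] dz -0.0002
```

Call:
move_arm(
  travel=[
    [-1.8, 25, 0],
    [-1.8, 45, 0],
    [-1.8, 45, 0],
    [-1.8, 45, 0],
    [-1.5, 18.8, 0],
    [0, 0, 0],
    [0, 0, 15],
    [0, 0, 15],
  ],
  dr=[
    [0, 0, 0],
    [0, 0, 0],
    [0, 0, 0],
    [0, 0, 0],
    [0, 0, 0],
    [0, 0, 0],
    [0, 0, 0],
    [0, 0, 0],
  ],
  hand=[0, 0, 0, 0, 0, 0, 0, 0],
)

```text
clock: 11.25
eef_pos: [0.6598, -0.1185, 0.1011]
tool_rot: [[-0.087, 0.996, -0.001], [0.996, 0.087, -0.0], [-0.0, -0.001, -1.0]]
ft_force: [-0.2, -0.8, -1.0]
grip_width: 0.0394
gripper_force: 15.0
```

```bash
python3 d.py .6629 -.1182 .0628
```

```text
t 11.25 p [ 0.6598 -0.1185  0.1011] yaw 4.98 tilt [-0.0015 -0.0004] w 0.0394 f 15.0 ft [-0.2 -0.8 -1. ] j [ 20.  39. -23.  90.  18.  54.  -4.]
shift mm [-0.   3.2 38.3] dz -0.0004
```

Call:
move_arm(
  travel=[
    [0, 3.2, 14],
    [0, 0, 14],
    [0, 0, 10.5],
    [0, 0, 0],
    [0, 0, 0],
    [0, 0, 0],
    [0, 0, 0],
    [0, 0, 0],
  ],
  dr=[
    [0, 0, 0],
    [0, 0, 0],
    [0, 0, 0],
    [0, 0, 0],
    [0, 0, 0],
    [0, 0, 0],
    [0, 0, 0],
    [0, 0, 0],
  ],
  hand=[0, 0, 0, 0, 0, 0.6, 1, 1],
)

```text
clock: 12.25
eef_pos: [0.6644, -0.1178, 0.0644]
tool_rot: [[-0.087, 0.996, 0.0], [0.996, 0.087, -0.0], [-0.0, 0.0, -1.0]]
ft_force: [0.1, -0.3, 0.5]
grip_width: 0.0648
gripper_force: 0.0
```

Call:
move_arm(
  travel=[
    [0, 0, 0],
    [0, 0, 0],
    [0, 0, 0],
    [0, 0, -20],
    [0, 0, -40],
    [0, 0, -30],
    [0, 0, 0],
    [0, 0, 0],
  ],
  dr=[
    [0, 0, 0],
    [0, 0, 0],
    [0, 0, 0],
    [0, 0, 0],
    [0, 0, 0],
    [0, 0, 0],
    [0, 0, 0],
    [0, 0, 0],
  ],
  hand=[1, 1, 1, 1, 1, 1, 1, 1],
)

```text
clock: 13.25
eef_pos: [0.6642, -0.1179, 0.1546]
tool_rot: [[-0.087, 0.996, 0.0], [0.996, 0.087, -0.0], [-0.0, 0.0, -1.0]]
ft_force: [-0.1, 1.0, -0.5]
grip_width: 0.0916
gripper_force: 0.0
```

```bash
python3 d.py .478 -.0455 .15
python3 - <<'E'
from workcell import capture
import cv2
c=capture("wrist");cv2.imwrite("pics/w3.png",c["img"][:,:,::-1])
E
```

```text
t 13.25 p [ 0.6642 -0.1179  0.1546] yaw 4.99 tilt [ 0.0003 -0.0003] w 0.0916 f 0.0 ft [-0.1  1.  -0.5] j [ 20.  37. -24.  87.  16.  60.  -3.]
shift mm [  88.3 -179.2    4.5] dz -0.0002
```

View pics/w3.png

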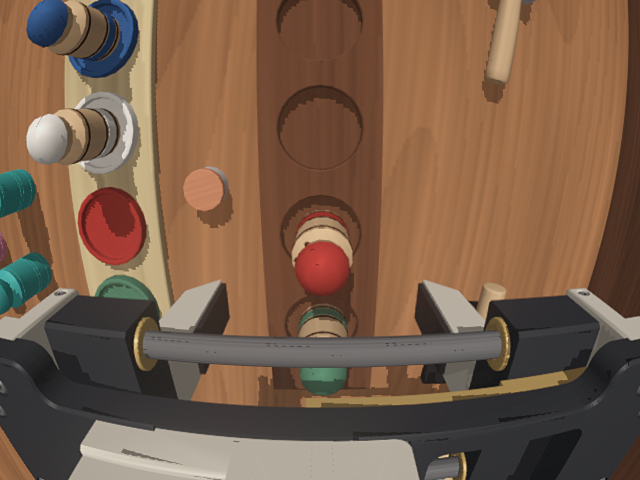

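Red stands upright in the third recess, with its cap at (322,268), and green stands behind it at (322,370). White is next.

Call:
move_arm(
  travel=[
    [14, -30, 0],
    [26, -55, 0],
    [26, -55, 0],
    [22.3, -39.2, 0],
    [0, 0, 0],
    [0, 0, 0],
    [0, 0, 20],
    [0, 0, 20],
  ],
  dr=[
    [0, 0, 0],
    [0, 0, 0],
    [0, 0, 0],
    [0, 0, 0],
    [0, 0, 0],
    [0, 0, 0],
    [0, 0, 0],
    [0, 0, 0],
  ],
  hand=[1, 1, 1, 1, 1, 1, 1, 1],
)

```text
clock: 14.3
eef_pos: [0.4795, -0.046, 0.1134]
tool_rot: [[-0.086, 0.996, 0.001], [0.996, 0.086, 0.0], [0.0, 0.001, -1.0]]
ft_force: [-0.5, 0.2, -0.4]
grip_width: 0.0919
gripper_force: 0.0
```

```bash
python3 d.py .478 -.0455 .067
```

```text
t 14.3 p [ 0.4795 -0.046   0.1134] yaw 4.92 tilt [0.0009 0.0002] w 0.0919 f 0.0 ft [-0.5  0.2 -0.4] j [ 20.  24. -27. 117.  16.  42. -12.]
shift mm [ 0.6 -1.5 46.4] dz -0.0013
```

Call:
move_arm(
  travel=[
    [0.6, -0.5, 20],
    [0, 0, 20],
    [0, 0, 6.4],
    [0, 0, 0],
    [0, 0, 0],
    [0, 0, 0],
    [0, 0, 0],
    [0, 0, 0],
  ],
  dr=[
    [0, 0, 0],
    [0, 0, 0],
    [0, 0, 0],
    [0, 0, 0],
    [0, 0, 0],
    [0, 0, 0],
    [0, 0, 0],
    [0, 0, 0],
  ],
  hand=[1, 1, 1, 1, 0, 0, 0, 0],
)

```text
clock: 15.3
eef_pos: [0.4777, -0.0449, 0.0679]
tool_rot: [[-0.087, 0.996, 0.0], [0.996, 0.087, -0.0], [-0.0, 0.0, -1.0]]
ft_force: [-0.9, -0.1, 0.3]
grip_width: 0.0565
gripper_force: 0.0
```

Call:
move_arm(
  travel=[
    [0, 0, 0],
    [0, 0, 0],
    [0, 0, 0],
    [0, 0, 0],
    [0, 0, 0],
    [0, 0, -20],
    [0, 0, -45],
    [0, 0, 0],
  ],
  dr=[
    [0, 0, 0],
    [0, 0, 0],
    [0, 0, 0],
    [0, 0, 0],
    [0, 0, 0],
    [0, 0, 0],
    [0, 0, 0],
    [0, 0, 0],
  ],
  hand=[0, 0, 0, 0, 0, 0, 0, 0],
)

```text
clock: 16.3
eef_pos: [0.4795, -0.0447, 0.1353]
tool_rot: [[-0.087, 0.996, 0.005], [0.996, 0.087, -0.0], [-0.001, 0.005, -1.0]]
ft_force: [-0.1, 0.0, -0.9]
grip_width: 0.0394
gripper_force: 15.0
```

```bash
python3 d.py .6555 -.0386 .13
```

```text
t 16.3 p [ 0.4795 -0.0447  0.1353] yaw 4.98 tilt [ 0.0052 -0.0003] w 0.0394 f 15.0 ft [-0.1  0.  -0.9] j [ 21.  22. -28. 116.  15.  44. -11.]
shift mm [ -9.2 175.8   6.2] dz -0.0003
```

Call:
move_arm(
  travel=[
    [-1.8, 25, 0],
    [-1.8, 45, 0],
    [-1.8, 45, 0],
    [-1.8, 45, 0],
    [-2, 15.8, 0],
    [0, 0, 0],
    [0, 0, 15],
    [0, 0, 15],
  ],
  dr=[
    [0, 0, 0],
    [0, 0, 0],
    [0, 0, 0],
    [0, 0, 0],
    [0, 0, 0],
    [0, 0, 0],
    [0, 0, 0],
    [0, 0, 0],
  ],
  hand=[0, 0, 0, 0, 0, 0, 0, 0],
)

```text
clock: 17.3
eef_pos: [0.6523, -0.039, 0.1013]
tool_rot: [[-0.087, 0.996, -0.001], [0.996, 0.087, -0.0], [-0.0, -0.001, -1.0]]
ft_force: [-0.5, 0.8, -0.2]
grip_width: 0.0394
gripper_force: 15.0
```

```bash
python3 d.py .6555 -.0386 .0628
```

```text
t 17.3 p [ 0.6523 -0.039   0.1013] yaw 5.0 tilt [-0.0012 -0.0004] w 0.0394 f 15.0 ft [-0.5  0.8 -0.2] j [ 14.  38. -24.  93.  18.  53. -12.]
shift mm [ 0.1  3.3 38.5] dz -0.0001
```

Call:
move_arm(
  travel=[
    [0, 3.2, 14],
    [0, 0, 14],
    [0, 0, 10.5],
    [0, 0, 0],
    [0, 0, 0],
    [0, 0, 0],
    [0, 0, 0],
    [0, 0, 0],
  ],
  dr=[
    [0, 0, 0],
    [0, 0, 0],
    [0, 0, 0],
    [0, 0, 0],
    [0, 0, 0],
    [0, 0, 0],
    [0, 0, 0],
    [0, 0, 0],
  ],
  hand=[0, 0, 0, 0, 0, 0.6, 1, 1],
)

```text
clock: 18.3
eef_pos: [0.6568, -0.0385, 0.0644]
tool_rot: [[-0.087, 0.996, 0.0], [0.996, 0.087, -0.0], [-0.0, 0.0, -1.0]]
ft_force: [-0.4, 0.1, 0.8]
grip_width: 0.0655
gripper_force: 0.0
```

Call:
move_arm(
  travel=[
    [0, 0, 0],
    [0, 0, 0],
    [0, 0, 0],
    [0, 0, -20],
    [0, 0, -40],
    [0, 0, -30],
    [0, 0, 0],
    [0, 0, 0],
  ],
  dr=[
    [0, 0, 0],
    [0, 0, 0],
    [0, 0, 0],
    [0, 0, 0],
    [0, 0, 0],
    [0, 0, 0],
    [0, 0, 0],
    [0, 0, 0],
  ],
  hand=[1, 1, 1, 1, 1, 1, 1, 1],
)

```text
clock: 19.3
eef_pos: [0.6566, -0.0386, 0.1547]
tool_rot: [[-0.087, 0.996, 0.0], [0.996, 0.087, -0.0], [-0.0, 0.0, -1.0]]
ft_force: [0.1, 0.2, -0.7]
grip_width: 0.0916
gripper_force: 0.0
```

```bash
python3 d.py .472 .033 .15
python3 - <<'E'
from workcell import capture
import cv2
c=capture("wrist");cv2.imwrite("pics/w4.png",c["img"][:,:,::-1])
E
```

```text
t 19.3 p [ 0.6566 -0.0386  0.1547] yaw 4.99 tilt [ 0.0003 -0.0003] w 0.0916 f 0.0 ft [ 0.1  0.2 -0.7] j [ 15.  35. -25.  90.  17.  59. -10.]
shift mm [  87.4 -177.7    4.6] dz -0.0002
```

View pics/w4.png

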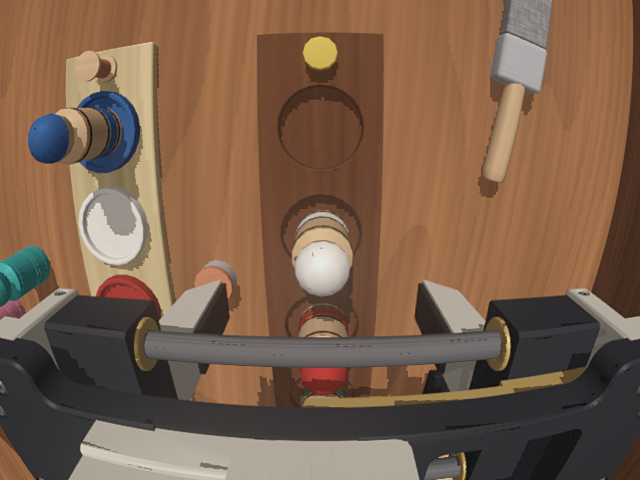

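White stands upright in the second recess, with its cap at (322,268), and red is behind it at (322,370). The yellow button is at (320,53), next to the last free recess. Blue is next.

Call:
move_arm(
  travel=[
    [14, -30, 0],
    [26, -55, 0],
    [26, -55, 0],
    [21.4, -37.7, 0],
    [0, 0, 0],
    [0, 0, 0],
    [0, 0, 20],
    [0, 0, 20],
  ],
  dr=[
    [0, 0, 0],
    [0, 0, 0],
    [0, 0, 0],
    [0, 0, 0],
    [0, 0, 0],
    [0, 0, 0],
    [0, 0, 0],
    [0, 0, 0],
  ],
  hand=[1, 1, 1, 1, 1, 1, 1, 1],
)

```text
clock: 20.35
eef_pos: [0.4736, 0.0325, 0.1135]
tool_rot: [[-0.085, 0.996, 0.001], [0.996, 0.085, 0.0], [0.0, 0.001, -1.0]]
ft_force: [-0.6, -0.4, 0.3]
grip_width: 0.0918
gripper_force: 0.0
```

```bash
python3 d.py .472 .033 .067
```

```text
t 20.35 p [0.4736 0.0325 0.1135] yaw 4.9 tilt [0.0008 0.0002] w 0.0918 f 0.0 ft [-0.6 -0.4  0.3] j [ 11.  24. -28. 118.  17.  42. -22.]
shift mm [ 0.7 -1.5 46.5] dz -0.0018
```

Call:
move_arm(
  travel=[
    [0.6, -0.5, 20],
    [0, 0, 20],
    [0, 0, 6.4],
    [0, 0, 0],
    [0, 0, 0],
    [0, 0, 0],
    [0, 0, 0],
    [0, 0, 0],
  ],
  dr=[
    [0, 0, 0],
    [0, 0, 0],
    [0, 0, 0],
    [0, 0, 0],
    [0, 0, 0],
    [0, 0, 0],
    [0, 0, 0],
    [0, 0, 0],
  ],
  hand=[1, 1, 1, 1, 0, 0, 0, 0],
)

```text
clock: 21.35
eef_pos: [0.4716, 0.0336, 0.068]
tool_rot: [[-0.087, 0.996, 0.0], [0.996, 0.087, -0.0], [-0.0, 0.0, -1.0]]
ft_force: [-0.8, 0.5, -0.4]
grip_width: 0.0564
gripper_force: 0.0
```

Call:
move_arm(
  travel=[
    [0, 0, 0],
    [0, 0, 0],
    [0, 0, 0],
    [0, 0, 0],
    [0, 0, 0],
    [0, 0, -20],
    [0, 0, -45],
    [0, 0, 0],
  ],
  dr=[
    [0, 0, 0],
    [0, 0, 0],
    [0, 0, 0],
    [0, 0, 0],
    [0, 0, 0],
    [0, 0, 0],
    [0, 0, 0],
    [0, 0, 0],
  ],
  hand=[0, 0, 0, 0, 0, 0, 0, 0],
)

```text
clock: 22.35
eef_pos: [0.4734, 0.0341, 0.1353]
tool_rot: [[-0.087, 0.996, 0.005], [0.996, 0.087, 0.0], [0.0, 0.005, -1.0]]
ft_force: [0.8, -0.4, -0.1]
grip_width: 0.0395
gripper_force: 15.0
```

```bash
python3 d.py .6481 .0411 .13
```

```text
t 22.35 p [0.4734 0.0341 0.1353] yaw 4.98 tilt [0.0052 0.0005] w 0.0395 f 15.0 ft [ 0.8 -0.4 -0.1] j [ 12.  22. -29. 117.  15.  44. -21.]
shift mm [ -8.2 174.6   6.2] dz -0.0003
```

Call:
move_arm(
  travel=[
    [-1.8, 25, 0],
    [-1.8, 45, 0],
    [-1.8, 45, 0],
    [-1.8, 45, 0],
    [-1, 14.6, 0],
    [0, 0, 0],
    [0, 0, 15],
    [0, 0, 15],
  ],
  dr=[
    [0, 0, 0],
    [0, 0, 0],
    [0, 0, 0],
    [0, 0, 0],
    [0, 0, 0],
    [0, 0, 0],
    [0, 0, 0],
    [0, 0, 0],
  ],
  hand=[0, 0, 0, 0, 0, 0, 0, 0],
)

```text
clock: 23.35
eef_pos: [0.6449, 0.0405, 0.1014]
tool_rot: [[-0.087, 0.996, -0.001], [0.996, 0.087, -0.0], [-0.0, -0.001, -1.0]]
ft_force: [-0.9, -0.3, -0.8]
grip_width: 0.0391
gripper_force: 15.0
```

```bash
python3 d.py .6481 .0411 .0628
```

```text
t 23.35 p [0.6449 0.0405 0.1014] yaw 5.01 tilt [-0.0012 -0.0005] w 0.0391 f 15.0 ft [-0.9 -0.3 -0.8] j [  8.  38. -25.  94.  19.  52. -19.]
shift mm [ 0.4  3.3 38.6] dz 0.0001
```

Call:
move_arm(
  travel=[
    [0.4, 3.2, 14],
    [0, 0, 14],
    [0, 0, 10.5],
    [0, 0, 0],
    [0, 0, 0],
    [0, 0, 0],
    [0, 0, 0],
    [0, 0, 0],
  ],
  dr=[
    [0, 0, 0],
    [0, 0, 0],
    [0, 0, 0],
    [0, 0, 0],
    [0, 0, 0],
    [0, 0, 0],
    [0, 0, 0],
    [0, 0, 0],
  ],
  hand=[0, 0, 0, 0, 0, 0.6, 1, 1],
)

```text
clock: 24.35
eef_pos: [0.6494, 0.0414, 0.0645]
tool_rot: [[-0.087, 0.996, 0.0], [0.996, 0.087, 0.0], [-0.0, 0.0, -1.0]]
ft_force: [-0.4, 1.1, -0.6]
grip_width: 0.0646
gripper_force: 0.0
```

Call:
move_arm(
  travel=[
    [0, 0, 0],
    [0, 0, 0],
    [0, 0, 0],
    [0, 0, -20],
    [0, 0, -40],
    [0, 0, -50],
    [0, 0, -40],
    [0, 0, 0],
  ],
  dr=[
    [0, 0, 0],
    [0, 0, 0],
    [0, 0, 0],
    [0, 0, 0],
    [0, 0, 0],
    [0, 0, 0],
    [0, 0, 0],
    [0, 0, 0],
  ],
  hand=[1, 1, 1, 1, 1, 1, 1, 1],
)

```text
clock: 25.35
eef_pos: [0.6513, 0.0422, 0.2198]
tool_rot: [[-0.087, 0.996, 0.008], [0.996, 0.087, 0.001], [0.0, 0.008, -1.0]]
ft_force: [-0.1, -0.9, -0.5]
grip_width: 0.0917
gripper_force: 0.0
```

Call:
move_arm(
  travel=[
    [0, -30, 0],
    [0, -40, 0],
    [0, -50, 0],
    [0, -50, 0],
    [0, -40, 0],
    [0, 0, 0],
    [0, 0, 0],
    [0, 0, 0],
  ],
  dr=[
    [0, 0, 0],
    [0, 0, 0],
    [0, 0, 0],
    [0, 0, 0],
    [0, 0, 0],
    [0, 0, 0],
    [0, 0, 0],
    [0, 0, 0],
  ],
  hand=[1, 1, 1, 1, 1, 1, 1, 1],
)

```text
clock: 26.35
eef_pos: [0.4411, 0.0233, 0.2144]
tool_rot: [[-0.087, 0.996, 0.0], [0.996, 0.087, 0.001], [0.0, 0.001, -1.0]]
ft_force: [-0.0, -0.3, -0.9]
grip_width: 0.0914
gripper_force: 0.0
```

```bash
python3 d.py .472 .033 .2
python3 - <<'E'
from workcell import capture
import cv2
c=capture("scene");cv2.imwrite("pics/s5.png",c["img"][:,:,::-1])
E
```

```text
t 26.35 p [0.4411 0.0233 0.2144] yaw 4.99 tilt [0.0005 0.0005] w 0.0914 f 0.0 ft [-0.  -0.3 -0.9] j [ 17.  13. -32. 115.   9.  54. -14.]
shift mm [ 7.  31.6 14.4] dz -0.0002
```

View pics/s5.png

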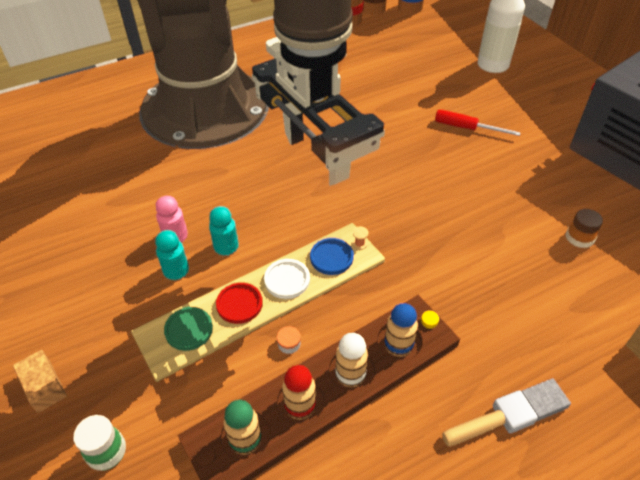

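All four dolls stand upright in the rack: blue (402,330) next to the yellow button, white (351,360), red (298,392) and green (241,428). The look-alikes are where they were and the gripper is clear, so I hand in.

```bash
python3 -c "from workcell import manip; print(manip.sign_off())"
```

```text
the job is handed in; nothing more can be done
None
```

The job is handed in at about 26 s: blue, white, red and green stand upright in the rack in that order from the yellow-button end, and no doll was knocked over.

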